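Pack the column and solvent bottles into the chromatography tray

TASK

Pack the grey tray for the next chromatography run: first lay the long steel column lengthwise in the tray's open trough, then stand the three blue-capped amber bottles in the pockets in order of height, one in each, the tallest in the pocket next to the black carrying grip and the smallest in the one farthest from it. Set the things down without dropping them or tipping a bottle over, and leave the uncapped bottles and the short steel column where they are.

Things in the scene. Friction and masses are not known exactly. Their poses are not given: they have to be found in the camera images.
- tray: fixed grey tray on a 2 mm white pad, 140 (x) by 220 mm (y), any yaw; origin: centre of underside, z up; floor top z=4. Three pockets 68x68 mm inside, centres x=32, y=72, 0, -72; wall tops z=16. Trough along y, 212x60 mm inside, centre x=-36, y=0; outer lips to z=9, wall to the pockets z=16. Walls 4 thick. Black grip (low bar loop) at the +y end only, out to y=141.
- tall_bottle_mid (a point): tall capped bottle: loose, upright, amber glass, round, 52 mm across up to 60 mm above its foot, sloping shoulder, then a blue screw cap 36 mm across, 20 mm high; 92 mm tall in all. Stands on a black mat 2 mm thick. Point: on its axis half-way up, 46 mm above its foot; z up.
- middle_bottle_mid (a point): middle capped bottle: loose, upright, amber glass, round, 42 mm across up to 47 mm above its foot, sloping shoulder, then a blue screw cap 30 mm across, 17 mm high; 72 mm tall in all. Stands on a black mat 2 mm thick. Point: on its axis half-way up, 36 mm above its foot; z up.
- small_bottle_mid (a point): small capped bottle: loose, upright, amber glass, round, 32 mm across up to 34 mm above its foot, sloping shoulder, then a blue screw cap 24 mm across, 14 mm high; 52 mm tall in all. Stands on a black mat 2 mm thick. Point: on its axis half-way up, 26 mm above its foot; z up.
- long_column_mid (a point): long steel column: round tube 20 mm across with a hexagonal nut (28 mm across flats, 22 mm long) at each end; 130 mm long in all, 86 mm of bare tube between the nuts. Lies on the nuts' flats, loose, roughly crosswise (along world y). Point: its middle, on its axis, 14 mm above what it lies on; x along the column.
- short_column_mid (a point): look-alike to be left: short steel column, same tube and nuts, only 70 mm long in all. Point: its middle, on its axis, 14 mm above what it lies on; x along the column.
- open_tall_mid (a point): look-alike to be left: tall uncapped bottle, the same amber body as the tall capped one (52 mm across) but a bare open neck 28 mm across, no blue cap; 90 mm tall. Point: on its axis, 46 mm above its foot; z up.
- open_middle_mid (a point): look-alike to be left: middle uncapped bottle, the same amber body as the middle capped one (42 mm across) but a bare open neck 22 mm across, no blue cap; 70 mm tall. Point: on its axis, 36 mm above its foot; z up.
Things that resemble listed ones, but are neither listed nor needed, are in the scene too. What is shaped like the part that bears small_bottle_mid but green is not meant.

How it is judged (in metres and radians):
On the way, in this order (a step that is already met when the one before it is completed fails the run):
1. the long column lies in the trough before any bottle is in the tray (x of long_column_mid in the frame of tray between -0.054 and -0.018 m and y of long_column_mid in the frame of tray between -0.045 and 0.045 m and z of long_column_mid in the frame of tray between 0.011 and 0.025 m and angle between the x axis of long_column_mid and the y axis of tray, either way round below 0.35 rad and not (x of tall_bottle_mid in the frame of tray between -0.07 and 0.07 m and y of tall_bottle_mid in the frame of tray between -0.11 and 0.11 m and z of tall_bottle_mid in the frame of tray below 0.08 m) and not (x of middle_bottle_mid in the frame of tray between -0.07 and 0.07 m and y of middle_bottle_mid in the frame of tray between -0.11 and 0.11 m and z of middle_bottle_mid in the frame of tray below 0.08 m) and not (x of small_bottle_mid in the frame of tray between -0.07 and 0.07 m and y of small_bottle_mid in the frame of tray between -0.11 and 0.11 m and z of small_bottle_mid in the frame of tray below 0.08 m)), for 0.2 s.
2. the three capped bottles stand in their pockets (x of tall_bottle_mid in the frame of tray between 0.012 and 0.052 m and y of tall_bottle_mid in the frame of tray between 0.052 and 0.092 m and z of tall_bottle_mid in the frame of tray between 0.044 and 0.056 m and angle between each of tall_bottle_mid, middle_bottle_mid, small_bottle_mid's own z axis and vertical below 0.15 rad and x of middle_bottle_mid in the frame of tray between 0.012 and 0.052 m and y of middle_bottle_mid in the frame of tray between -0.02 and 0.02 m and z of middle_bottle_mid in the frame of tray between 0.034 and 0.046 m and x of small_bottle_mid in the frame of tray between 0.012 and 0.052 m and y of small_bottle_mid in the frame of tray between -0.092 and -0.052 m and z of small_bottle_mid in the frame of tray between 0.024 and 0.036 m), for 0.2 s.
At the end, for the whole second after the job is handed in: Long column on the trough floor, lengthwise (0.35 rad); tall, middle, small capped bottles upright (0.15 rad) in the pockets from grip end to far end, within 20 mm of pocket centres; all released, at rest; uncapped bottles and short column within 30 mm of their starts, bottles upright (all of step 2 and x of long_column_mid in the frame of tray between -0.054 and -0.018 m and y of long_column_mid in the frame of tray between -0.045 and 0.045 m and z of long_column_mid in the frame of tray between 0.011 and 0.025 m and angle between the x axis of long_column_mid and the y axis of tray, either way round below 0.35 rad and linear speed of each of tall_bottle, middle_bottle, small_bottle, long_column below 0.02 m/s and contact force between the fingers and tall_bottle below 0.05 N and contact force between the fingers and middle_bottle below 0.05 N and contact force between the fingers and small_bottle below 0.05 N and contact force between the fingers and long_column below 0.05 N and distance of each of open_tall_mid, open_middle_mid, short_column_mid from where it was at the start of the episode below 0.03 m and angle between each of open_tall_mid, open_middle_mid's own z axis and vertical below 0.2 rad); the robot touches nothing.
It fails at once if an uncapped bottle or the short column is pushed away by more than 30 mm (distance of any of open_tall_mid, open_middle_mid, short_column_mid from where it was at the start of the episode above 0.03 m).
It fails at once if a bottle, capped or not, is tipped over (beyond 0.8 rad) (angle between any of tall_bottle_mid, middle_bottle_mid, small_bottle_mid, open_tall_mid, open_middle_mid's own z axis and vertical above 0.8 rad).
It fails at once if a bottle or the long column is dropped (falls free faster than 0.6 m/s, about 2 cm) ((linear speed of tall_bottle above 0.6 m/s and contact force between the fingers and tall_bottle below 0.01 N) or (linear speed of middle_bottle above 0.6 m/s and contact force between the fingers and middle_bottle below 0.01 N) or (linear speed of small_bottle above 0.6 m/s and contact force between the fingers and small_bottle below 0.01 N) or (linear speed of long_column above 0.6 m/s and contact force between the fingers and long_column below 0.01 N)).
It also fails if it takes over 122 s, if anything falls off the work surface, if the arm or the gripper's body presses on something with over 40 N, if the wrist force passes 120 N, or if a joint passes its speed limit or range.

ROBOT

A 6-joint arm with a two-finger parallel gripper is mounted at the origin on the work surface. World frame = base frame: x ahead of the robot, y to its left, z up, the work surface at z = 0. Lengths are in mm, angles in degrees, forces in N, time in s.
With the tool pointing down it reaches from about 350 to 850 mm from the base axis. Payload 8.1 kg.
Tool frame: the origin (TCP) lies between the finger pads; the fingertips stand 22 mm ahead of it and the grasp point (between the pads) lies 3 mm ahead of it; z points along the fingers, y is the line along which they close (so a half turn about z gives the same grasp; the last joint's range is limited). The gripper opens to 85 mm and grips with 20 to 120 N. Pads are 22 mm wide; open, the fingers measure 114 mm over their backs; the gripper's body (76 mm by 85 mm) begins 54 mm behind the grasp point. The pads swing forward as they close: fully open they stand 13 mm farther back than shut.
Start: joints at [65.065, 7.471, 85.268, -0, 87.261, -4.893], TCP at [205.605, 563.677, 253.292] pointing down, gripper open.
Joint ranges: [-169.43, 169.43], [-51.17, 129.36], [1.28, 143.12], [-76.62, 256.62], [0, 156.53], [-152.29, 152.29]. Speed limits (degrees/s): [136.94, 136.94, 159.86, 180, 180, 180].

INTERFACE

Orientations are given as [roll, pitch, yaw] about the fixed x, y, z axes, in that order (R = Rz(yaw) Ry(pitch) Rx(roll)).
In Python, from bench import r, vision gives the robot as it stands.
- The arm moves only by the tool step_arm, never from a script. Its argument "targets" is a list that holds one entry, the list of rows, each a list of 6 numbers: the shift along the world's x, y, z in mm, then the turn, a rotation vector about the world's x, y, z in rad. In form: [[[x, y, z, rx, ry, rz], ...]]. A call has 1 to 12 rows; each row is the pose to reach, as a shift and turn from the pose commanded when the call began; what a row does not reach only later rows make up. A row lasts 1/12 s, in which the tool goes at most 41.7 mm and 7.16 degrees, less where a joint would pass 70% of its speed; a pose out of reach is approached as far as the arm can. A call with a gripper value outside its range is refused whole. "fingers" is the gripper's target within -1 to 1 (shut at 1, half-way at 0, fully open at -1), set as the call begins (left out, the last holds). The fingers move at their own pace and stop on an object; "newtons" is the grip in N (left out, the last holds). Time passes only in rows, so rows that repeat a pose let the fingers close. It gives the time, the measured TCP pose, the force, the opening and the grip force at its end, in the units of the state.
- r.sense(): the state, without advancing time (a new reading comes with each control period).
- vision.snapshot(name): name is "scene" or "top"; returns a dict with "img" (384x512x3 uint8, blue, green, red), "mtx" (3x3 intrinsics, pixels), "eye" and "attitude" of the camera in the world. Camera axes: x right, y up, looking along -z (the intrinsics and any distortion apply to the point x, -y, -z); pixel columns grow to the right and rows downward; lengths in mm; the calibration is good to about 2 mm. A picture is of the moment at which its call begins. There is no depth.
- r.hand_in(): hands the job in; it is judged then, once.
The state is a dict: "time": time; "joint_pos": joint angles; "qd": joint speeds; "joint_efforts": joint torques, N m; "tool_pos": TCP position; "tcp_rot": TCP orientation; "ft_force": force on the tool from outside, world axes, zero at the start; "wrist_torque": the same for the moment, N m; "finger_gap": finger opening in mm; "grip_force": force on a finger pad.
Only numpy, scipy, OpenCV 4.12 (cv2) and the standard library are available. Lean on these libraries where they do the work, as an engineer would, in place of code of your own. Each camera call takes 0.05 s, during which the arm holds its last target. There are 200 camera calls.

## Working session

There is one attempt and no reset: what is moved stays moved. The work goes in short steps, Python scripts to look and compute and a tool call to move; the robot and the scene stay as the last step left them, time stands still between calls to the robot, and variables do not carry over. Pictures are saved under pics/ and viewed, at most 14 in all, crops included, and the job is handed in when it is done.

Besides the shell and the picture viewer there is one more tool, called after "Call:" as name(argument=value, ...), one argument or row to a line, values as JSON. step_arm: Moves the arm, as the interface text tells. Its arguments: {"type":"object","properties":{"targets":{"type":"array"},"fingers":{"type":"number"},"newtons":{"type":"number"}},"required":["targets"]}

```bash
ls; mkdir -p pics; cat > h.py <<'E'
import numpy as np,cv2
from bench import r,vision
from scipy.spatial.transform import Rotation as R
def rot(a):
    a=np.array(a,float)
    return a if a.shape==(3,3) else R.from_euler('xyz',a,degrees=True).as_matrix()
def ray(s,u,v):
    d=np.linalg.solve(s['mtx'],[u,v,1]); d=np.array([d[0],-d[1],-d[2]])
    return np.array(s['eye'],float),rot(s['attitude'])@d
def at(s,u,v,z):
    e,d=ray(s,u,v); return e+d*(z-e[2])/d[2]
def proj(s,p):
    c=rot(s['attitude']).T@(np.array(p,float)-np.array(s['eye']));c=np.array([c[0],-c[1],-c[2]])
    q=np.array(s['mtx'])@c; return q[:2]/q[2]
E
python3 - <<'E'
from h import *
import pickle
for n in('top','scene'):
    s=vision.snapshot(n); print({k:v for k,v in s.items() if k!='img'})
    pickle.dump(s,open(n+'.pkl','wb'))
    cv2.imwrite(f'pics/{n}0.png',cv2.resize(s['img'],(800,600),interpolation=cv2.INTER_CUBIC))
print(r.sense())
E
```

```text
pics
{'mtx': array([[348.04730599,   0.        , 253.9033985 ],
       [  0.        , 348.04730599, 191.83204053],
       [  0.        ,   0.        ,   1.        ]]), 'eye': array([400.99004624,   4.14769248, 824.8539449 ]), 'attitude': array([ 8.96147823e+00, -4.04834254e-02, -8.98996269e+01])}
{'mtx': array([[449.28908011,   0.        , 252.8113497 ],
       [  0.        , 449.28908011, 187.94326583],
       [  0.        ,   0.        ,   1.        ]]), 'eye': array([ 807.41596928, -425.39677966,  904.69949591]), 'attitude': array([31.65636898, -0.46246207, 34.01826363])}
{'time': 0.1, 'joint_pos': array([ 6.50633432e+01,  7.51225038e+00,  8.53212189e+01, -8.92607370e-04,
        8.72604655e+01, -4.89283016e+00]), 'qd': array([ 0.01306325, -0.08984787, -0.10050474,  0.06434638, -0.00235504,
        0.09828498]), 'joint_efforts': array([ 9.02624724e-04, -5.70946240e+01, -5.01946199e+01, -2.40519967e-04,
        8.10228375e-03,  4.12853103e-05]), 'tool_pos': array([205.43951341, 563.26597525, 252.35142027]), 'tcp_rot': array([-1.79906332e+02, -7.12363483e-03,  1.59956211e+02]), 'ft_force': array([ 0.32799627,  0.0269797 , -0.06838315]), 'wrist_torque': array([0.05755905, 0.00509085, 0.04335896]), 'grip_force': 0.0, 'finger_gap': 84.80713522575662}
```

View pics/top0.png

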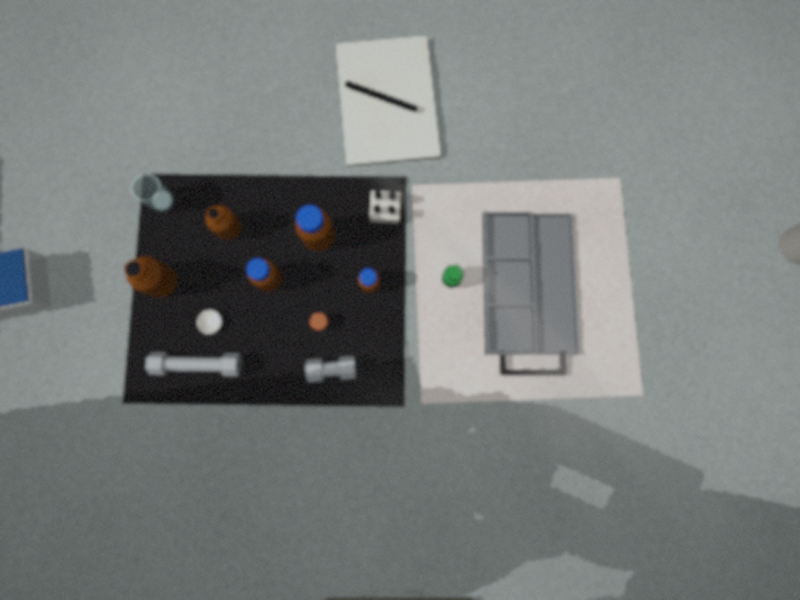

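View pics/scene0.png

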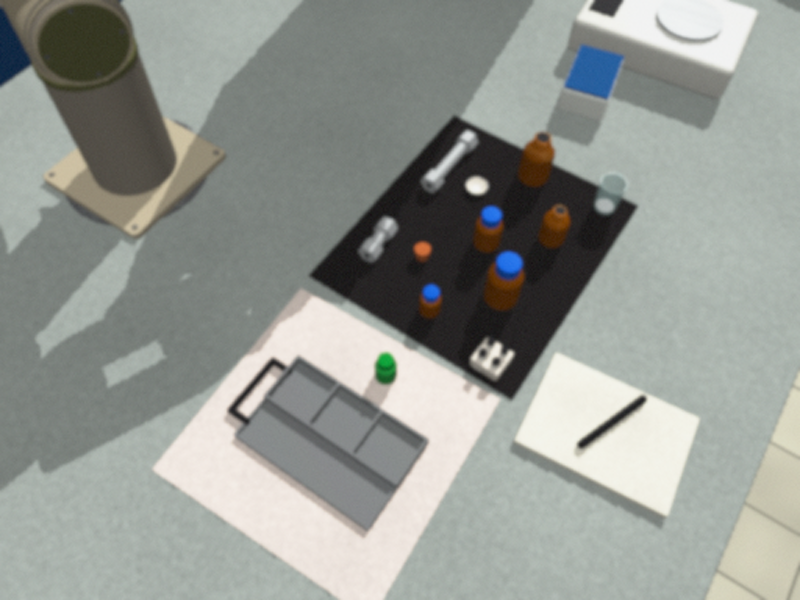

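Top view (800 px display): long column (193,364), short column (330,369) is the look-alike. Blue caps: tall (310,217), middle (258,268), small (368,277). Uncapped bottles are at (135,268) and (213,213), the green bottle at (453,275), and the tray at (531,283) with its grip towards the base. Next I fit poses by silhouette in both views and check with a crop.

```bash
cat > fit.py <<'E'
from h import *
from scipy.optimize import minimize
K=3
def circ(z,rad,n=40):
    a=np.linspace(0,2*np.pi,n); return np.c_[rad*np.cos(a),rad*np.sin(a),0*a+z]
def boxp(x0,x1,y0,y1,z): return np.array([[x0,y0,z],[x1,y0,z],[x1,y1,z],[x0,y1,z]],float)
def up(m): return cv2.GaussianBlur(cv2.resize(m.astype(np.float32),None,fx=K,fy=K,interpolation=cv2.INTER_LINEAR),(5,5),0)>.5
def model(s,parts,p):
    M=np.zeros((384*K,512*K),np.uint8)
    Rz=R.from_euler('z',p[2] if len(p)>2 else 0,degrees=True).as_matrix()
    for q in parts:
        w=q@Rz.T+[p[0],p[1],0]
        uv=np.array([proj(s,x) for x in w]); uv=(uv+.5)*K-.5
        cv2.fillConvexPoly(M,cv2.convexHull(np.round(uv*16).astype(np.int32)),1,shift=4)
    return M>0
def fit(views,parts,p0,ds=(6,6,4)):
    def f(p):
        c=0
        for s,m in views:
            q=model(s,parts,p); c+=1-(q&m).sum()/max(1,(q|m).sum())
        return c
    sim=[np.array(p0,float)]
    for i in range(len(p0)):
        v=np.array(p0,float); v[i]+=ds[i]; sim.append(v)
    o=minimize(f,p0,method='Nelder-Mead',options=dict(initial_simplex=sim,xatol=.1,fatol=1e-4))
    return o.x,o.fun
def blob(mask,u,v):
    n,l,st,c=cv2.connectedComponentsWithStats(mask.astype(np.uint8))
    k=min((k for k in range(1,n) if st[k,4]>15),key=lambda k:np.hypot(*(c[k]-[u,v])))
    return l==k
def hexp(x0,x1,z): 
    a=np.arange(6)*np.pi/3; rr=14/np.cos(np.pi/6)
    h=np.c_[0*a,rr*np.cos(a),rr*np.sin(a)+z]
    return np.vstack([h+[x0,0,0],h+[x1,0,0]])
def tube(x0,x1,z):
    c=circ(0,10); h=np.c_[0*c[:,0],c[:,0],c[:,1]+z]; return np.vstack([h+[x0,0,0],h+[x1,0,0]])
def col(L,z0): return [hexp(-L/2,-L/2+22,z0+14),hexp(L/2-22,L/2,z0+14),tube(-L/2,L/2,z0+14)]
def cap(h,d,t,z0): return [np.vstack([circ(z0+h-t,d/2),circ(z0+h,d/2)])]
tray=[np.vstack([boxp(-70,70,-110,110,2),boxp(-70,-66,-110,110,11),boxp(-6,70,-110,110,18)])]
def blue(s): h=cv2.cvtColor(s['img'],cv2.COLOR_BGR2HSV); return (h[...,0]>100)&(h[...,0]<128)&(h[...,1]>130)&(h[...,2]>60)
E
python3 - <<'E'
from fit import *
import pickle
T,S=[pickle.load(open(n+'.pkl','rb')) for n in('top','scene')]
k=1/1.5625
px={'tall':((310,217),(509,264)),'mid':((258,268),(491,215)),'small':((368,277),(431,292))}
dim={'tall':(92,36,20),'mid':(72,30,17),'small':(52,24,14)}
for n in px:
    ms=[(s,up(blob(blue(s),u*k,v*k))) for s,(u,v) in zip((T,S),px[n])]
    p0=at(T,*[c*k for c in px[n][0]],2+dim[n][0])[:2]
    print(n,p0.round(),[m.sum()//9 for s,m in ms],*[np.round(x,2) for x in fit(ms,cap(*dim[n],2),p0)],*[fit([v],cap(*dim[n],2),p0)[0].round(1) for v in ms])
def grey(s,t): g=s['img'].astype(int); return g.mean(2)>t
cp={'long':((193,364),(450,160),130),'short':((330,369),(379,240),70)}
for n,(a,b,L) in cp.items():
    ms=[(s,up(blob(grey(s,72),u*k,v*k))) for s,(u,v) in zip((T,S),(a,b))]
    p0=[*at(T,a[0]*k,a[1]*k,16)[:2],90]
    print(n,np.round(p0),[m.sum()//9 for s,m in ms],*[np.round(x,2) for x in fit(ms,col(L,2),p0)],*[fit([v],col(L,2),p0)[0].round(1) for v in ms])
ms=[]
for s,(u,v),(pu,pv) in((T,(531,283),(450,350)),(S,(330,440),(200,460))):
    g=s['img'].astype(int); m=(g.mean(2)<150)
    m=cv2.morphologyEx(m.astype(np.uint8),cv2.MORPH_OPEN,np.ones((9,9)))>0
    m=blob(m,u*k,v*k); m=up(m); ms.append((s,m))
p0=[*at(T,531*k,283*k,12)[:2],90]
best=fit(ms,tray,p0); print('tray',p0,[m.sum()//9 for s,m in ms],best[0].round(2),best[1],[fit([v],tray,p0)[0].round(1) for v in ms])
# open ones + green + others approx
for n,(u,v),z in(('opentall',(135,268),92),('openmid',(213,213),72),('green',(453,272),52),('whitecap',(209,321),12),('orange',(318,321),12),('rack',(385,205),20),('beaker',(147,188),40)): print(n,at(T,u*k,v*k,z).round()[:2])
I=T['img'].copy(); I=cv2.resize(I,None,fx=3,fy=3)
J=cv2.resize(S['img'],None,fx=3,fy=3)
for I_,i in((I,0),(J,1)):
    c,_=cv2.findContours(model((T,S)[i],tray,best[0]).astype(np.uint8),0,2); cv2.drawContours(I_,c,-1,(0,0,255),1)
A=I[300:800,200:1150]; B=J[180:1030,380:1230]
cv2.imwrite('pics/chk.png',np.hstack([cv2.resize(A,(400,210)),cv2.resize(B,(400,400))[:210]]) if 0 else np.vstack([cv2.resize(A,(570,300)),cv2.resize(B,(570,300))]))
E
```

```text
tall [633. 125.] [np.int64(252), np.int64(259)] [635.67 128.68] 0.22 [636.7 128.2] [633.5 130.1]
mid [564. 200.] [np.int64(175), np.int64(161)] [565.94 204.1 ] 0.22 [566.4 203.9] [564.4 204.8]
small [556.  45.] [np.int64(98), np.int64(111)] [559.39  47.12] 0.34 [560.   46.5] [556.8  48.9]
long [432. 305.  90.] [np.int64(709), np.int64(498)] [433.54 306.    89.18] 0.21 [432.3 305.8  89.1] [433.7 306.4  89. ]
short [425. 102.  90.] [np.int64(416), np.int64(373)] [426.56 102.24  94.86] 0.19 [425.7 102.2  94.8] [428.1 103.1  94.3]
tray [np.float64(555.3240136216498), np.float64(-200.36640585548318), 90] [np.int64(5506), np.int64(7016)] [ 557.9  -199.73   89.85] 0.07025527998803238 [array([ 556.3, -199.8,   89.9]), array([ 558.6, -199.2,   89.9])]
opentall [560. 364.]
openmid [645. 268.]
green [564. -78.]
whitecap [496. 286.]
orange [497. 122.]
rack [676.  22.]
beaker [695. 381.]
```

View pics/chk.png

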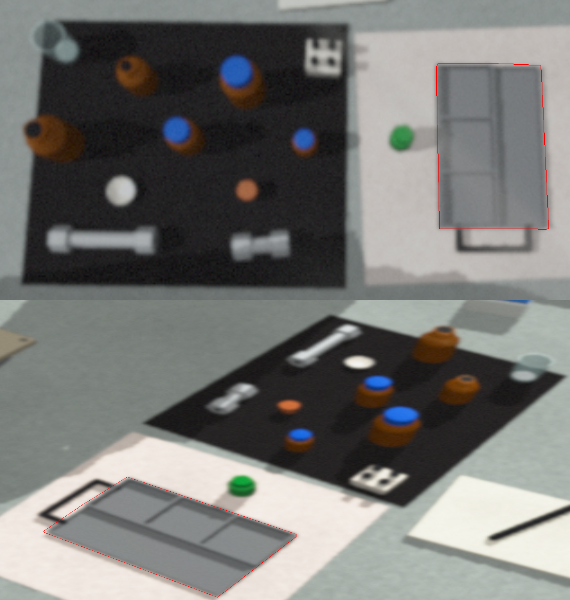

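The tray outline fits in both views. The crop confirms the long column is the left-hand one, and the three blue caps are clear of the uncapped pair. Moving above the long column.

Call:
step_arm(
  targets=[
    [[30, -30, 0, 0, 0, -0.12], [60, -60, -10, 0, 0, -0.24], [90, -90, -20, 0, 0, -0.36], [115, -120, -35, 0, 0, -0.48], [140, -150, -50, 0, 0, -0.6], [160, -180, -65, 0, 0, -0.72], [180, -205, -80, 0, 0, -0.84], [200, -225, -95, 0, 0, -0.96], [215, -242, -110, 0, 0, -1.08], [223, -252, -120, 0, 0, -1.18], [227.4, -257.7, -128, 0, 0, -1.235], [227.4, -257.7, -133, 0, 0, -1.235]],
  ],
  fingers=-0.2,
)

```text
time: 1.1
tool_pos: [433.1, 304.1, 118.6]
tcp_rot: [-179.9, 0.1, 88.9]
ft_force: [-0.6, 0.2, -0.3]
finger_gap: 51.3
grip_force: 0.0
```

Call:
step_arm(
  targets=[
    [[0, 0, -15, 0, 0, 0], [0, 0, -35, 0, 0, 0], [0, 0, -55, 0, 0, 0], [0, 0, -70, 0, 0, 0], [0, 0, -80, 0, 0, 0], [0, 0, -88, 0, 0, 0], [0, 0, -92, 0, 0, 0], [0, 0, -93, 0, 0, 0], [0, 0, -93, 0, 0, 0]],
  ],
)

```text
time: 1.85
tool_pos: [433.2, 306.3, 27.7]
tcp_rot: [180.0, -0.0, 89.2]
ft_force: [-0.3, 0.1, 0.7]
finger_gap: 51.0
grip_force: 0.0
```

Call:
step_arm(
  targets=[
    [[0, 0, 0, 0, 0, 0], [0, 0, 0, 0, 0, 0], [0, 0, 0, 0, 0, 0], [0, 0, 0, 0, 0, 0], [0, 0, 0, 0, 0, 0], [0, 0, 0, 0, 0, 0], [0, 0, 0, 0, 0, 0], [0, 0, 0, 0, 0, 0]],
  ],
  fingers=1,
  newtons=50,
)

```text
time: 2.52
tool_pos: [433.9, 306.4, 28.4]
tcp_rot: [179.9, -0.1, 89.2]
ft_force: [-0.5, -1.0, 6.4]
finger_gap: 18.3
grip_force: 49.0
```

Call:
step_arm(
  targets=[
    [[0, 0, 1, 0, 0, 0], [0, 0, 2, 0, 0, 0], [0, 0, 4, 0, 0, 0], [0, 0, 6, 0, 0, 0], [0, 0, 8, 0, 0, 0], [0, 0, 10, 0, 0, 0], [0, 0, 12, 0, 0, 0], [0, 0, 12, 0, 0, 0], [0, 0, 12, 0, 0, 0]],
  ],
)

```text
time: 3.27
tool_pos: [433.2, 306.1, 39.5]
tcp_rot: [180.0, -0.0, 89.2]
ft_force: [-0.5, 0.1, -2.1]
finger_gap: 17.8
grip_force: 48.9
```

```bash
python3 - <<'E'
from h import *
s=vision.snapshot('scene'); c=s['img'][60:180,220:380]
cv2.imwrite('pics/g1.png',cv2.resize(c,(640,480),interpolation=cv2.INTER_CUBIC))
t=r.sense();print(t['tool_pos'],t['finger_gap'],t['grip_force'],t['ft_force'])
E
```

```text
[433.03293246 306.0029215   39.33243592] 18.061960784185498 48.857892751693726 [-0.51373424 -0.29766397 -2.66218045]
```

View pics/g1.png

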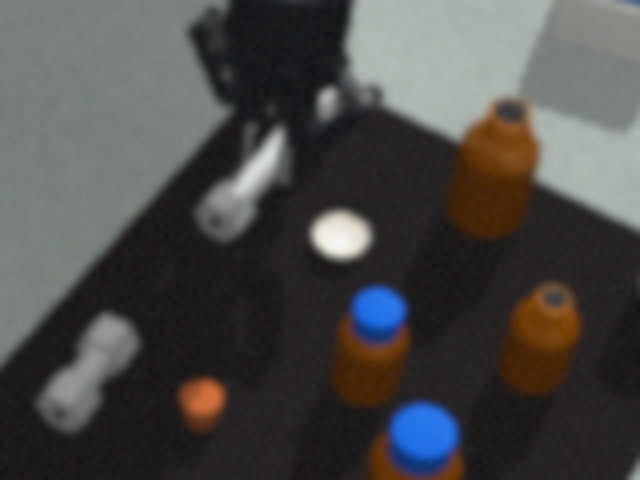

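Call:
step_arm(
  targets=[
    [[0, 0, 8, 0, 0, 0], [0, 0, 22, 0, 0, 0], [0, 0, 42, 0, 0, 0], [0, -3, 64, 0, 0, 0], [2, -12, 86, 0, 0, -0.03], [5, -26, 104, 0, 0, -0.09], [9, -44, 116, 0, 0, -0.17], [14, -65, 124, 0, 0, -0.26], [19, -90, 128, 0, 0, -0.35], [25, -116, 130, 0, 0, -0.44], [31, -142, 130, 0, 0, -0.53], [37, -168, 130, 0, 0, -0.62]],
  ],
)

```text
time: 4.32
tool_pos: [470.3, 136.8, 170.2]
tcp_rot: [180.0, -0.0, 53.4]
ft_force: [0.3, 0.2, -2.0]
finger_gap: 17.8
grip_force: 49.0
```

Call:
step_arm(
  targets=[
    [[7, -28, 0, 0, 0, -0.09], [13, -56, 0, 0, 0, -0.18], [20, -84, 0, 0, 0, -0.27], [27, -112, 0, 0, 0, -0.36], [34, -140, 0, 0, 0, -0.45], [41, -168, 0, 0, 0, -0.54], [48, -196, 0, 0, 0, -0.63], [55, -224, 0, 0, 0, -0.72], [62, -252, 0, 0, 0, -0.8], [68, -278, 0, 0, 0, -0.86], [74, -302, 0, 0, 0, -0.9], [79, -324, 0, 0, 0, -0.93]],
  ],
)

```text
time: 5.32
tool_pos: [549.1, -187.7, 169.8]
tcp_rot: [180.0, -0.0, 0.2]
ft_force: [0.1, 0.2, -2.2]
finger_gap: 18.1
grip_force: 49.0
```

Call:
step_arm(
  targets=[
    [[4, -18, 0, 0, 0, -0.006], [7, -33, 0, 0, 0, -0.009], [8, -44, 0, 0, 0, -0.009], [8, -50, 0, 0, 0, -0.009], [8, -52, 0, 0, 0, -0.009], [8, -52, -5, 0, 0, -0.009], [8, -52, -15, 0, 0, -0.009], [8, -52, -27, 0, 0, -0.009], [8, -52, -37, 0, 0, -0.009], [8, -52, -43, 0, 0, -0.009], [8, -52, -45, 0, 0, -0.009], [8, -52, -45, 0, 0, -0.009]],
  ],
)

```text
time: 6.32
tool_pos: [556.3, -237.4, 122.9]
tcp_rot: [-179.9, 0.1, -0.1]
ft_force: [0.5, -0.2, -2.0]
finger_gap: 18.0
grip_force: 49.0
```

```bash
python3 - <<'E'
from h import *
a=[]
for n in('top','scene'):
    s=vision.snapshot(n); c=proj(s,[557,-238,110]).astype(int); x0,y0=np.clip(c-[75,75],0,[362,234])
    a.append(cv2.resize(s['img'][y0:y0+150,x0:x0+150],(400,400),interpolation=cv2.INTER_CUBIC))
cv2.imwrite('pics/g2.png',np.hstack(a))
t=r.sense();print(t['tool_pos'],t['tcp_rot'],t['finger_gap'],t['grip_force'],t['ft_force'],t['joint_pos'])
E
```

```text
[ 557.20864048 -238.03404312  124.52251119] [ 1.79992227e+02 -1.56982350e-02 -1.20018424e-01] 17.61469249759184 49.028229117393494 [-0.23830904  0.14693504 -1.74134182] [-2.79791929e+01  1.37407031e+01  9.19883866e+01  4.81785702e-04
  7.42533992e+01  6.21406959e+01]
```

View pics/g2.png

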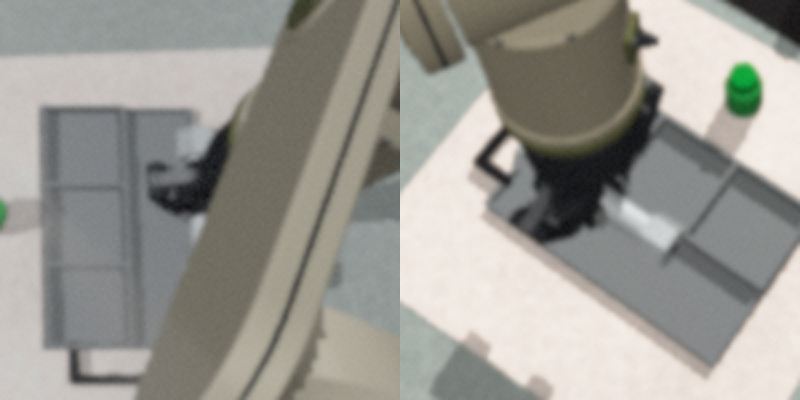

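The column is held level and lengthwise over the trough (top view nut at (195,140), scene tube at (640,220)). Lowering.

Call:
step_arm(
  targets=[
    [[0, 0, -8, 0, 0, 0], [0, 0, -22, 0, 0, 0], [0, 0, -40, 0, 0, 0], [0, 0, -56, 0, 0, 0], [0, 0, -68, 0, 0, 0], [0, 0, -77, 0, 0, 0], [0, 0, -83, 0, 0, 0], [0, 0, -86, 0, 0, 0], [0, 0, -88, 0, 0, 0], [0, 0, -89, 0, 0, 0], [0, 0, -89.5, 0, 0, 0], [0, 0, -89.5, 0, 0, 0]],
  ],
)

```text
time: 7.42
tool_pos: [557.5, -238.3, 35.4]
tcp_rot: [180.0, -0.1, -0.1]
ft_force: [0.1, -0.3, -1.9]
finger_gap: 17.9
grip_force: 49.0
```

Call:
step_arm(
  targets=[
    [[0, 0, -1, 0, 0, 0], [0, 0, -2, 0, 0, 0], [0, 0, -2.5, 0, 0, 0], [0, 0, -2.5, 0, 0, 0]],
  ],
)

```text
time: 7.75
tool_pos: [557.1, -238.1, 32.5]
tcp_rot: [180.0, -0.0, -0.1]
ft_force: [-0.0, 0.9, -0.6]
finger_gap: 18.0
grip_force: 49.2
```

Call:
step_arm(
  targets=[
    [[0, 0, -1, 0, 0, 0], [0, 0, -1, 0, 0, 0], [0, 0, -1, 0, 0, 0]],
  ],
)

```text
time: 8.0
tool_pos: [557.2, -238.1, 32.4]
tcp_rot: [180.0, -0.0, -0.1]
ft_force: [-4.8, 1.6, 7.4]
finger_gap: 18.2
grip_force: 50.2
```

Call:
step_arm(
  targets=[
    [[0, 0, 0, 0, 0, 0], [0, 0, 0, 0, 0, 0], [0, 0, 0, 0, 0, 0], [0, 0, 1, 0, 0, 0], [0, 0, 3, 0, 0, 0], [0, 0, 6, 0, 0, 0], [0, 0, 10, 0, 0, 0], [0, 0, 16, 0, 0, 0], [0, 0, 26, 0, 0, 0], [0, 0, 46, 0, 0, 0], [0, 0, 70, 0, 0, 0], [0, 0, 100, 0, 0, 0]],
  ],
  fingers=0.4,
)

```text
time: 9.0
tool_pos: [556.0, -237.5, 131.4]
tcp_rot: [-179.9, 0.1, -0.1]
ft_force: [-0.3, 0.2, -0.7]
finger_gap: 25.7
grip_force: 0.0
```

Call:
step_arm(
  targets=[
    [[4, 15, 20, 0, 0, 0], [10, 42, 39, 0, 0, 0], [18, 78, 39, 0, 0, 0], [26, 115, 39, 0, 0, 0], [34, 152, 39, 0, 0, 0], [42, 190, 39, 0, 0, 0], [50, 228, 39, 0, 0, 0], [58, 266, 39, 0, 0, 0], [66, 302, 39, 0, 0, 0], [72, 334, 39, 0, 0, 0], [76, 356, 39, 0, 0, 0], [78.5, 366.7, 39, 0, 0, 0]],
  ],
  fingers=-1,
)

```text
time: 10.0
tool_pos: [635.7, 132.1, 171.5]
tcp_rot: [-179.9, -0.1, 0.0]
ft_force: [0.6, -0.5, 0.1]
finger_gap: 85.5
grip_force: 0.0
```

Call:
step_arm(
  targets=[
    [[0, 0, 0, 0, 0, 0], [0, 0, 0, 0, 0, 0], [0, 0, 0, 0, 0, 0]],
  ],
)

```text
time: 10.25
tool_pos: [635.5, 127.1, 170.5]
tcp_rot: [180.0, 0.0, -0.2]
ft_force: [0.1, -0.7, 0.3]
finger_gap: 85.4
grip_force: 0.0
```

```bash
python3 - <<'E'
from fit import *
ms=[];a=[]
for n,tw in(('top',1),('scene',0)):
    s=vision.snapshot(n); u=proj(s,[557,-238,20]).astype(int); 
    c=np.maximum(u-60,0); a.append(cv2.resize(s['img'][c[1]:c[1]+120,c[0]:c[0]+120],(400,400),interpolation=cv2.INTER_CUBIC))
    g=s['img'].astype(int).mean(2)
    box=np.zeros(g.shape,bool); box[c[1]:c[1]+120,c[0]:c[0]+120]=1
    inner=model(s,[boxp(-62,-10,-100,100,14)],[557.5,-199.7,89.85]); inner=cv2.resize(inner.astype(np.uint8),(512,384))>0
    med=np.median(g[inner]); print(n,med,g[inner].max())
    m=inner&(g>med+18); ms.append((s,up(m)))
print(fit(ms,col(130,6),[557,-238,0]),[fit([v],col(130,6),[557,-238,0])[0].round(1) for v in ms])
cv2.imwrite('pics/g3.png',np.hstack(a)); print(r.sense()['tool_pos'],r.sense()['tcp_rot'])
E
```

```text
top 107.33333333333333 161.66666666666666
scene 131.33333333333334 225.0
(array([ 551.30619608, -235.3565783 ,    1.26774292]), np.float64(0.5415183388255255)) [array([ 5.542e+02, -2.357e+02, -2.000e-01]), array([ 549.5, -234.2,    2.1])]
[635.5036139  126.87623966 170.42305792] [ 1.79977700e+02  4.14560069e-03 -2.35434320e-01]
```

View pics/g3.png

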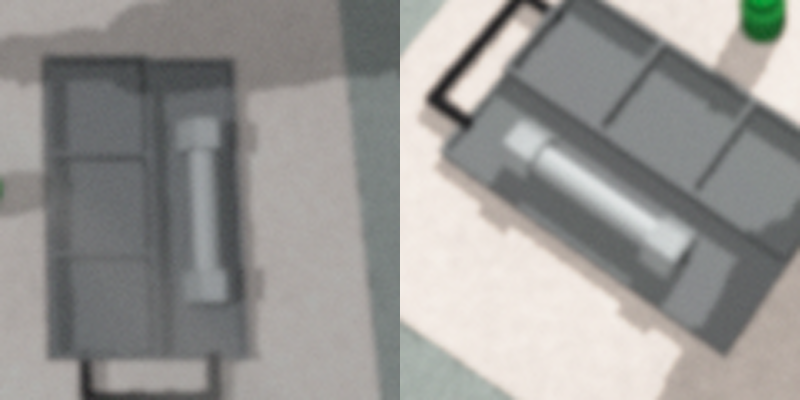

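The long column lies on the trough floor, lengthwise (top view (203,210)). Now the tall bottle.

Call:
step_arm(
  targets=[
    [[0, 0, -10, 0, 0, 0], [0, 0, -28, 0, 0, 0], [0, 0, -48, 0, 0, 0], [0, 0, -68, 0, 0, 0], [0, 0, -86, 0, 0, 0], [0, 0, -100, 0, 0, 0], [0, 0, -110, 0, 0, 0], [0, 0, -117, 0, 0, 0], [0, 0, -120, 0, 0, 0], [0, 0, -120, 0, 0, 0], [0, 0, -120, 0, 0, 0]],
  ],
)

```text
time: 11.27
tool_pos: [636.2, 128.7, 51.2]
tcp_rot: [-180.0, -0.1, -0.1]
ft_force: [-0.4, 0.1, -0.4]
finger_gap: 85.3
grip_force: 0.0
```

Call:
step_arm(
  targets=[
    [[0, 0, 0, 0, 0, 0], [0, 0, 0, 0, 0, 0], [0, 0, 0, 0, 0, 0], [0, 0, 0, 0, 0, 0], [0, 0, 0, 0, 0, 0], [0, 0, 0, 0, 0, 0], [0, 0, 0, 0, 0, 0], [0, 0, 0, 0, 0, 0]],
  ],
  fingers=0.6,
  newtons=40,
)

```text
time: 11.93
tool_pos: [636.4, 128.7, 51.6]
tcp_rot: [-180.0, -0.1, -0.1]
ft_force: [-0.4, -1.1, 5.9]
finger_gap: 51.3
grip_force: 42.5
```

Call:
step_arm(
  targets=[
    [[0, 0, 1, 0, 0, 0], [0, 0, 3, 0, 0, 0], [0, 0, 6, 0, 0, 0], [0, 0, 10, 0, 0, 0], [0, 0, 14, 0, 0, 0], [0, 0, 16, 0, 0, 0], [0, 0, 16, 0, 0, 0], [0, 0, 16, 0, 0, 0]],
  ],
)

```text
time: 12.6
tool_pos: [635.7, 128.7, 66.6]
tcp_rot: [-180.0, -0.0, -0.1]
ft_force: [-0.7, -0.2, -2.0]
finger_gap: 51.1
grip_force: 41.9
```

Call:
step_arm(
  targets=[
    [[0, 0, 6, 0, 0, 0], [0, 0, 18, 0, 0, 0], [0, 0, 36, 0, 0, 0], [0, 0, 56, 0, 0, 0], [-1, -2, 74, 0, 0, 0], [-4, -8, 88, 0, 0, 0], [-9, -18, 97, 0, 0, 0], [-16, -32, 101, 0, 0, 0], [-25, -49, 102, 0, 0, 0], [-35, -68, 102, 0, 0, 0], [-46, -90, 102, 0, 0, 0], [-57, -112, 102, 0, 0, 0]],
  ],
)

```text
time: 13.6
tool_pos: [577.2, 15.2, 168.2]
tcp_rot: [180.0, 0.0, -0.1]
ft_force: [0.7, 0.0, -2.5]
finger_gap: 51.3
grip_force: 42.0
```

Call:
step_arm(
  targets=[
    [[-11, -22, 0, 0, 0, 0], [-22, -44, 0, 0, 0, 0], [-33, -66, 0, 0, 0, 0], [-44, -88, 0, 0, 0, 0], [-55, -109, 0, 0, 0, 0], [-65, -129, 0, 0, 0, 0], [-74, -147, 0, 0, 0, 0], [-82, -162, 0, 0, 0, 0], [-88, -174, 0, 0, 0, 0], [-92, -181, 0, 0, 0, 0], [-93, -184.4, 0, 0, 0, 0], [-93, -184.4, 0, 0, 0, 0]],
  ],
)

```text
time: 14.6
tool_pos: [485.0, -168.4, 168.3]
tcp_rot: [180.0, 0.0, -0.2]
ft_force: [-0.4, 0.0, -2.3]
finger_gap: 51.0
grip_force: 42.0
```

Call:
step_arm(
  targets=[
    [[0, 0, -6, 0, 0, 0], [0, 0, -18, 0, 0, 0], [0, 0, -34, 0, 0, 0], [0, 0, -52, 0, 0, 0], [0, 0, -68, 0, 0, 0], [0, 0, -82, 0, 0, 0], [0, 0, -92, 0, 0, 0], [0, 0, -99, 0, 0, 0], [0, 0, -104, 0, 0, 0], [0, 0, -107, 0, 0, 0], [0, 0, -108, 0, 0, 0], [0, 0, -108, 0, 0, 0]],
  ],
)

```text
time: 15.6
tool_pos: [485.8, -167.8, 60.6]
tcp_rot: [180.0, -0.0, -0.1]
ft_force: [0.4, 0.4, -2.8]
finger_gap: 51.0
grip_force: 42.0
```

Call:
step_arm(
  targets=[
    [[0, 0, -1.5, 0, 0, 0], [0, 0, -3, 0, 0, 0], [0, 0, -4.5, 0, 0, 0], [0, 0, -5, 0, 0, 0], [0, 0, -5.5, 0, 0, 0], [0, 0, -6, 0, 0, 0], [0, 0, -6, 0, 0, 0], [0, 0, -6, 0, 0, 0]],
  ],
)

```text
time: 16.27
tool_pos: [485.8, -167.9, 55.6]
tcp_rot: [180.0, -0.0, -0.1]
ft_force: [-5.6, 1.7, 11.4]
finger_gap: 51.2
grip_force: 43.1
```

Call:
step_arm(
  targets=[
    [[0, 0, 0, 0, 0, 0], [0, 0, 0, 0, 0, 0], [0, 0, 0, 0, 0, 0], [0, 0, 0, 0, 0, 0], [0, 0, 3, 0, 0, 0], [0, 0, 9, 0, 0, 0], [0, 0, 18, 0, 0, 0], [0, 0, 32, 0, 0, 0], [0, 0, 50, 0, 0, 0], [0, 0, 72, 0, 0, 0], [0, 0, 96, 0, 0, 0], [0, 0, 120, 0, 0, 0]],
  ],
  fingers=-0.6,
)

```text
time: 17.27
tool_pos: [485.4, -167.7, 176.2]
tcp_rot: [180.0, -0.0, -0.1]
ft_force: [0.5, 0.3, 0.4]
finger_gap: 68.3
grip_force: 0.0
```

Call:
step_arm(
  targets=[
    [[2, 10, 0, 0, 0, 0], [7, 32, 0, 0, 0, 0], [14, 65, 0, 0, 0, 0], [22, 103, 0, 0, 0, 0], [30, 141, 0, 0, 0, 0], [38, 179, 0, 0, 0, 0], [46, 217, 0, 0, 0, 0], [54, 255, 0, 0, 0, 0], [62, 293, 0, 0, 0, 0], [70, 328, 0, 0, 0, 0], [77, 356, 0, 0, 0, 0], [80.5, 371.7, 0, 0, 0, 0]],
  ],
  fingers=-1,
)

```text
time: 18.27
tool_pos: [566.2, 207.6, 175.0]
tcp_rot: [-179.9, -0.1, 0.0]
ft_force: [0.5, -0.5, -0.4]
finger_gap: 85.4
grip_force: 0.0
```

Call:
step_arm(
  targets=[
    [[0, 0, 0, 0, 0, 0], [0, 0, -10, 0, 0, 0], [0, 0, -28, 0, 0, 0], [0, 0, -48, 0, 0, 0], [0, 0, -68, 0, 0, 0], [0, 0, -88, 0, 0, 0], [0, 0, -104, 0, 0, 0], [0, 0, -117, 0, 0, 0], [0, 0, -126, 0, 0, 0], [0, 0, -131, 0, 0, 0], [0, 0, -132, 0, 0, 0], [0, 0, -132, 0, 0, 0]],
  ],
)

```text
time: 19.27
tool_pos: [566.3, 203.7, 42.6]
tcp_rot: [-180.0, -0.0, -0.1]
ft_force: [0.0, -0.1, -0.2]
finger_gap: 85.0
grip_force: 0.0
```

Call:
step_arm(
  targets=[
    [[0, 0, 0, 0, 0, 0], [0, 0, 0, 0, 0, 0], [0, 0, 0, 0, 0, 0], [0, 0, 0, 0, 0, 0], [0, 0, 0, 0, 0, 0], [0, 0, 0, 0, 0, 0], [0, 0, 0, 0, 0, 0], [0, 0, 0, 0, 0, 0], [0, 0, 0, 0, 0, 0]],
  ],
  fingers=0.7,
  newtons=40,
)

```text
time: 20.02
tool_pos: [566.8, 204.2, 43.4]
tcp_rot: [-180.0, -0.1, -0.1]
ft_force: [0.3, -1.1, 5.8]
finger_gap: 40.6
grip_force: 41.0
```

Call:
step_arm(
  targets=[
    [[0, 0, 1, 0, 0, 0], [0, 0, 3, 0, 0, 0], [0, 0, 6, 0, 0, 0], [0, 0, 10, 0, 0, 0], [0, 0, 14, 0, 0, 0], [0, 0, 16, 0, 0, 0], [0, 0, 16, 0, 0, 0], [0, 0, 16, 0, 0, 0]],
  ],
)

```text
time: 20.68
tool_pos: [566.2, 204.0, 58.6]
tcp_rot: [-180.0, -0.0, -0.1]
ft_force: [0.1, 0.1, -0.7]
finger_gap: 41.0
grip_force: 40.4
```

Call:
step_arm(
  targets=[
    [[0, 0, 6, 0, 0, 0], [0, 0, 18, 0, 0, 0], [0, 0, 36, 0, 0, 0], [0, 0, 56, 0, 0, 0], [0, -3, 76, 0, 0, 0], [0, -11, 92, 0, 0, 0], [0, -24, 102, 0, 0, 0], [0, -42, 106, 0, 0, 0], [-1, -64, 107, 0, 0, 0], [-2, -88, 107, 0, 0, 0], [-3, -113, 107, 0, 0, 0], [-4, -138, 107, 0, 0, 0]],
  ],
)

```text
time: 21.68
tool_pos: [561.7, 64.3, 165.7]
tcp_rot: [180.0, -0.0, -0.1]
ft_force: [0.7, -0.1, -1.4]
finger_gap: 40.6
grip_force: 40.5
```

Call:
step_arm(
  targets=[
    [[0, -25, 0, 0, 0, 0], [-1, -50, 0, 0, 0, 0], [-1, -75, 0, 0, 0, 0], [-2, -100, 0, 0, 0, 0], [-2, -125, 0, 0, 0, 0], [-3, -149, 0, 0, 0, 0], [-3, -171, 0, 0, 0, 0], [-4, -192, 0, 0, 0, 0], [-4, -209, 0, 0, 0, 0], [-4.5, -222, 0, 0, 0, 0], [-4.5, -230, 0, 0, 0, 0], [-4.5, -233.7, 0, 0, 0, 0]],
  ],
)

```text
time: 22.68
tool_pos: [557.2, -168.9, 165.4]
tcp_rot: [180.0, 0.0, -0.2]
ft_force: [0.2, 0.3, -1.8]
finger_gap: 40.8
grip_force: 40.5
```

Call:
step_arm(
  targets=[
    [[0, 0, 0, 0, 0, 0], [0, 0, -6, 0, 0, 0], [0, 0, -18, 0, 0, 0], [0, 0, -34, 0, 0, 0], [0, 0, -52, 0, 0, 0], [0, 0, -70, 0, 0, 0], [0, 0, -85, 0, 0, 0], [0, 0, -97, 0, 0, 0], [0, 0, -106, 0, 0, 0], [0, 0, -111, 0, 0, 0], [0, 0, -113, 0, 0, 0], [0, 0, -113, 0, 0, 0]],
  ],
)

```text
time: 23.68
tool_pos: [557.6, -167.6, 52.1]
tcp_rot: [-180.0, 0.0, -0.1]
ft_force: [0.3, -0.1, -1.7]
finger_gap: 40.7
grip_force: 40.5
```

Call:
step_arm(
  targets=[
    [[0, 0, -1.5, 0, 0, 0], [0, 0, -3, 0, 0, 0], [0, 0, -4.5, 0, 0, 0], [0, 0, -5, 0, 0, 0], [0, 0, -5.5, 0, 0, 0], [0, 0, -6, 0, 0, 0], [0, 0, -6, 0, 0, 0], [0, 0, -6, 0, 0, 0]],
  ],
)

```text
time: 24.35
tool_pos: [557.8, -167.8, 47.4]
tcp_rot: [180.0, -0.0, -0.1]
ft_force: [-3.7, 1.7, 7.1]
finger_gap: 40.6
grip_force: 41.3
```

Call:
step_arm(
  targets=[
    [[0, 0, 0, 0, 0, 0], [0, 0, 0, 0, 0, 0], [0, 0, 0, 0, 0, 0], [0, 0, 0, 0, 0, 0], [0, 0, 3, 0, 0, 0], [0, 0, 9, 0, 0, 0], [0, 0, 18, 0, 0, 0], [0, 0, 32, 0, 0, 0], [0, 0, 50, 0, 0, 0], [0, 0, 72, 0, 0, 0], [0, 0, 96, 0, 0, 0], [0, 0, 120, 0, 0, 0]],
  ],
  fingers=-0.35,
)

```text
time: 25.35
tool_pos: [557.4, -167.7, 168.3]
tcp_rot: [180.0, -0.0, -0.1]
ft_force: [0.1, 0.6, 1.5]
finger_gap: 57.5
grip_force: 0.0
```

Call:
step_arm(
  targets=[
    [[0, 10, 0, 0, 0, 0], [0, 32, 0, 0, 0, 0], [0.5, 62, 0, 0, 0, 0], [0.5, 94, 0, 0, 0, 0], [1, 126, 0, 0, 0, 0], [1, 156, 0, 0, 0, 0], [1.5, 182, 0, 0, 0, 0], [1.5, 202, 0, 0, 0, 0], [1.5, 214.7, 0, 0, 0, 0], [1.5, 214.7, 0, 0, 0, 0], [1.5, 214.7, 0, 0, 0, 0], [1.5, 214.7, 0, 0, 0, 0]],
  ],
  fingers=-0.6,
)

```text
time: 26.35
tool_pos: [559.1, 46.2, 166.5]
tcp_rot: [180.0, -0.0, -0.1]
ft_force: [0.1, 0.1, -0.8]
finger_gap: 68.4
grip_force: 0.0
```

Call:
step_arm(
  targets=[
    [[0, 0, -10, 0, 0, 0], [0, 0, -28, 0, 0, 0], [0, 0, -48, 0, 0, 0], [0, 0, -68, 0, 0, 0], [0, 0, -86, 0, 0, 0], [0, 0, -102, 0, 0, 0], [0, 0, -115, 0, 0, 0], [0, 0, -123, 0, 0, 0], [0, 0, -127, 0, 0, 0], [0, 0, -128.5, 0, 0, 0], [0, 0, -128.5, 0, 0, 0]],
  ],
)

```text
time: 27.27
tool_pos: [559.3, 46.8, 38.1]
tcp_rot: [-180.0, -0.0, -0.1]
ft_force: [-0.7, 0.4, 0.0]
finger_gap: 68.4
grip_force: 0.0
```

Call:
step_arm(
  targets=[
    [[0, 0, 0, 0, 0, 0], [0, 0, 0, 0, 0, 0], [0, 0, 0, 0, 0, 0], [0, 0, 0, 0, 0, 0], [0, 0, 0, 0, 0, 0], [0, 0, 0, 0, 0, 0], [0, 0, 0, 0, 0, 0], [0, 0, 0, 0, 0, 0], [0, 0, 0, 0, 0, 0]],
  ],
  fingers=0.8,
  newtons=35,
)

```text
time: 28.02
tool_pos: [559.8, 47.0, 38.8]
tcp_rot: [-180.0, -0.1, -0.1]
ft_force: [-1.8, 0.4, 5.8]
finger_gap: 30.9
grip_force: 34.8
```

Call:
step_arm(
  targets=[
    [[0, 0, 1, 0, 0, 0], [0, 0, 3, 0, 0, 0], [0, 0, 6, 0, 0, 0], [0, 0, 10, 0, 0, 0], [0, 0, 14, 0, 0, 0], [0, 0, 16, 0, 0, 0], [0, 0, 16, 0, 0, 0], [0, 0, 16, 0, 0, 0]],
  ],
)

```text
time: 28.68
tool_pos: [559.2, 47.0, 54.1]
tcp_rot: [-180.0, -0.0, -0.1]
ft_force: [0.1, 0.5, -1.0]
finger_gap: 30.1
grip_force: 34.6
```

```bash
python3 - <<'E'
from h import *
s=vision.snapshot('scene'); u=proj(s,[559,-60,40]).astype(int)
c=s['img'][u[1]-90:u[1]+90,u[0]-120:u[0]+120]
cv2.imwrite('pics/g4.png',cv2.resize(c,(800,600),interpolation=cv2.INTER_CUBIC))
E
```

```text
(no output)
```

View pics/g4.png

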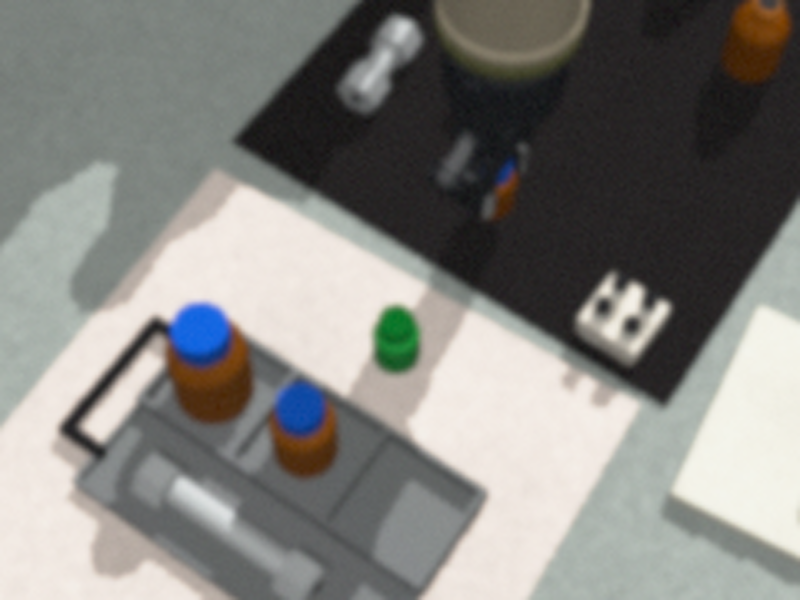

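Tall (210,360) and middle (303,430) stand in their pockets, and the small bottle (505,185) is held. Carrying it over.

Call:
step_arm(
  targets=[
    [[0, 0, 6, 0, 0, 0], [0, 0, 18, 0, 0, 0], [0, 0, 36, 0, 0, 0], [1, -3, 56, 0, 0, 0], [4, -12, 74, 0, 0, 0], [9, -27, 86, 0, 0, 0], [15, -45, 92, 0, 0, 0], [22, -66, 94, 0, 0, 0], [29, -89, 94, 0, 0, 0], [37, -112, 94, 0, 0, 0], [45, -135, 94, 0, 0, 0], [52, -157, 94, 0, 0, 0]],
  ],
)

```text
time: 29.73
tool_pos: [611.6, -111.4, 149.2]
tcp_rot: [180.0, -0.1, -0.1]
ft_force: [0.0, -0.0, -0.3]
finger_gap: 30.5
grip_force: 34.7
```

Call:
step_arm(
  targets=[
    [[7, -20, 0, 0, 0, 0], [12, -37, 0, 0, 0, 0], [16, -49, 0, 0, 0, 0], [18, -56, 0, 0, 0, 0], [18.5, -57.7, 0, 0, 0, 0], [18.5, -57.7, -6, 0, 0, 0], [18.5, -57.7, -18, 0, 0, 0], [18.5, -57.7, -34, 0, 0, 0], [18.5, -57.7, -52, 0, 0, 0], [18.5, -57.7, -68, 0, 0, 0], [18.5, -57.7, -80, 0, 0, 0], [18.5, -57.7, -88, 0, 0, 0]],
  ],
)

```text
time: 30.73
tool_pos: [628.0, -166.2, 56.8]
tcp_rot: [-179.9, 0.2, -0.1]
ft_force: [-0.2, 0.8, -0.5]
finger_gap: 30.4
grip_force: 34.7
```

Call:
step_arm(
  targets=[
    [[0, 0, -5, 0, 0, 0], [0, 0, -8, 0, 0, 0], [0, 0, -10, 0, 0, 0], [0, 0, -12, 0, 0, 0], [0, 0, -13.5, 0, 0, 0], [0, 0, -15, 0, 0, 0], [0, 0, -16.5, 0, 0, 0], [0, 0, -17, 0, 0, 0], [0, 0, -17.5, 0, 0, 0], [0, 0, -18, 0, 0, 0], [0, 0, -18, 0, 0, 0]],
  ],
)

```text
time: 31.65
tool_pos: [629.7, -167.8, 42.9]
tcp_rot: [180.0, -0.0, -0.1]
ft_force: [-3.2, -0.4, 6.9]
finger_gap: 30.6
grip_force: 35.4
```

Contact. Releasing, rising and moving aside.

Call:
step_arm(
  targets=[
    [[0, 0, 0, 0, 0, 0], [0, 0, 0, 0, 0, 0], [0, 0, 0, 0, 0, 0], [0, 0, 0, 0, 0, 0], [0, 0, 3, 0, 0, 0], [0, 0, 9, 0, 0, 0], [0, 0, 18, 0, 0, 0], [0, 0, 32, 0, 0, 0], [0, 0, 50, 0, 0, 0], [0, 0, 72, 0, 0, 0], [0, 0, 96, 0, 0, 0], [0, 0, 125, 0, 0, 0]],
  ],
  fingers=-0.1,
)

```text
time: 32.65
tool_pos: [629.0, -167.5, 168.4]
tcp_rot: [-180.0, 0.0, -0.1]
ft_force: [0.7, -0.0, -0.8]
finger_gap: 47.1
grip_force: 0.0
```

Call:
step_arm(
  targets=[
    [[0, 15, 20, 0, 0, 0], [-10, 40, 50, 0, 0, 0], [-20, 70, 70, 0, 0, 0], [-30, 105, 80, 0, 0, 0], [-40, 140, 80, 0, 0, 0], [-50, 175, 80, 0, 0, 0], [-60, 205, 80, 0, 0, 0], [-70, 230, 80, 0, 0, 0], [-75, 245, 80, 0, 0, 0], [-75, 250, 80, 0, 0, 0], [-75, 250, 80, 0, 0, 0], [-75, 250, 80, 0, 0, 0]],
  ],
)

```text
time: 33.65
tool_pos: [555.0, 81.8, 247.9]
tcp_rot: [180.0, -0.1, -0.1]
ft_force: [0.4, -1.1, 0.7]
finger_gap: 46.7
grip_force: 0.0
```

```bash
python3 - <<'E'
from fit import *
dim={'tall':(92,36,20),'mid':(72,30,17),'small':(52,24,14)}
g={'tall':(485.5,-167.7),'mid':(557.5,-167.7),'small':(629.5,-167.7)}
v=[vision.snapshot(n) for n in('top','scene')]
for n in g:
    ms=[]
    for s in v:
        m=blob(blue(s),*proj(s,[*g[n],6+dim[n][0]-4])); ms.append((s,up(m)))
    p,f=fit(ms,cap(*dim[n],6),g[n]); print(n,p.round(1),round(f,2),(p-g[n]).round(1))
cv2.imwrite('pics/end.png',np.hstack([cv2.resize(s['img'],(400,300)) for s in v]))
print(r.sense()['qd'].round(2),r.sense()['time'])
E
```

```text
tall [ 482.2 -167.3] 1.14 [-3.3  0.4]
mid [ 556.4 -167.5] 0.45 [-1.1  0.2]
small [ 627.7 -166.5] 0.56 [-1.8  1.2]
[-0.26  0.38  0.08  0.1   0.    0.25] 33.75
```

View pics/end.png

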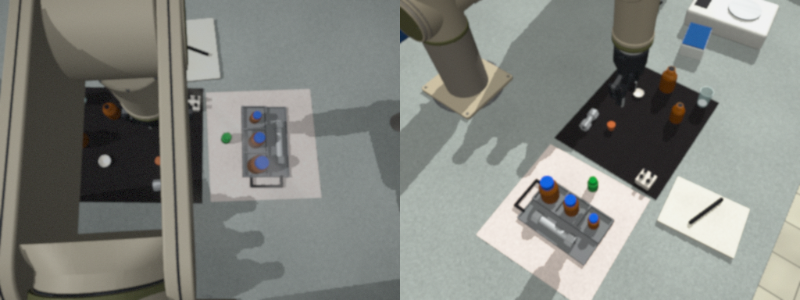

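All three bottles stand in order in their pockets: tall (548,183), middle (571,203), small (593,220). The column is in the trough, the look-alikes have not moved, and the arm is clear and still. Handing in.

```bash
python3 -c "
from bench import r
print(r.hand_in())"
```

```text
the job is handed in; nothing more can be done
None
```

The tray is packed and the job is handed in at about 34 s: the long column lies lengthwise in the trough, and the capped bottles stand tall, middle, small from the grip end, measured within about 4 mm of their pocket centres; no verdict was returned.

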